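Zero the varnish reader with the blank cell

ROBOT

A 6-joint arm with a two-finger parallel gripper is mounted at the origin on a cart in front of the work surface, level with it; the furniture and walls round the work are solid. World frame = base frame: x ahead of the robot, y to its left, z up, the work surface at z = 0. Lengths are in m, angles in rad, forces in N, time in s.
With the tool pointing down it reaches from about 0.3 to 0.875 m from the base axis. Payload 6.4 kg.
Tool frame: the origin (TCP) lies on the centre line of the jaws, within the pads' length; the fingertips stand ctrl.tip_extent ahead of it and the grasp point (between the pads) lies 8 mm behind it (ctrl.tip_extent is the distance from the TCP to the fingertips, in m); z points along the fingers, y is the line along which they close (so a half turn about z gives the same grasp; the last joint's range is limited). The gripper opens to 85 mm and grips with 20 to 120 N. Pads are 22 mm wide; open, the fingers measure 114 mm over their backs; the gripper's body (76 mm by 85 mm) begins 54 mm behind the grasp point. The pads swing forward as they close: fully open they stand 13 mm farther back than shut.
Start: joints at [1.111, 0.181, 1.607, -0, 1.354, -0.206], TCP at [0.144, 0.557, 0.242] pointing down, gripper open.
Joint ranges: [-2.99, 2.99], [-0.89, 2.07], [0.3, 2.58], [-1.14, 4.28], [0, 2.63], [-3.12, 3.12]. Speed limits (rad/s): [2.57, 2.57, 3.01, 3.14, 3.14, 3.14].

INTERFACE

Orientations are given as a unit quaternion [w, x, y, z].
In Python, from bench import ctrl gives the robot as it stands.
- The arm moves only by the shell command python3 -m handwheel 'ROWS'. ROWS is JSON, a list of rows, each a list of 7 numbers: the turn, a rotation vector about the tool's x, y, z as a fraction of full scale, then the shift along the tool's x, y, z as a fraction of full scale, then the opening, from 0 (shut) to 1 (fully open). In form: [[rx, ry, rz, x, y, z, jaw], ...]. A call has exactly 8 rows; each row shifts and turns the commanded pose from where the row before left it, along the tool's axes as they then stand; what a row does not reach is not made up. Full scale, the value 1, is 300 mm for a shift and pi rad for a turn. A row lasts 1/10 s, in which the tool goes at most 50 mm and 8.59 degrees, less where a joint would pass 70% of its speed; a pose out of reach is approached as far as the arm can. A call with a number of a shift or a turn outside -1 to 1 is refused whole. A call with a gripper value outside its range is refused whole. The fingers move at their own pace and stop on an object; the grip force is fixed at half the most. Time passes only in rows, so rows that do not move let the fingers close, or fill a call up. It gives the time, the measured TCP pose, the force, the opening and the grip force at its end, in the units of the state.
- ctrl.get_obs(): the state, without advancing time (a new reading comes with each control period).
- ctrl.camera(name): name is "scene" or "top" or "wrist"; returns the picture (480x640x3 uint8, blue, green, red); there is no depth.
- ctrl.camera_model(name): a dict with "camera_matrix" (3x3 intrinsics, pixels), "dist_coeffs" ([k1, k2, p1, p2, k3] as OpenCV has them; the pictures are not rectified), "cam_to_world" (4x4, takes a point from camera to world coordinates). Camera axes: x right, y up, looking along -z (the intrinsics and any distortion apply to the point x, -y, -z); pixel columns grow to the right and rows downward; lengths in m; the calibration is good to about 2 mm. A picture is of the moment at which its call begins: read the wrist's pose just before it. camera_model takes no time and is no camera call; for the wrist camera it gives the pose at the moment of the call.
- ctrl.hand_in(): hands the job in; it is judged then, once.
The state is a dict: "time_s": time; "q": joint angles; "dq": joint speeds; "joint_efforts": joint torques, N m; "eef_pos": TCP position; "eef_rot": TCP orientation; "wrist_force": force on the tool from outside, world axes, zero at the start; "torque": the same for the moment, N m; "opening": opening from 0.0 (shut) to 1.0 (fully open); "grasp_force": force on a finger pad.
Only numpy, scipy, OpenCV 4.12 (cv2) and the standard library are available. Lean on these libraries where they do the work, as an engineer would, in place of code of your own. Each camera call takes 0.05 s, during which the arm holds its last target. There are 200 camera calls.

TASK

Zero the light reader: take the sample cell that still stands in its well and put it back down into the gap in the row on the wooden stand, then take the blank cell (the one with the round knob stopper) from that row, put it into the reader's well and gently press it down on the sprung seat to the bottom, so that its windows are in the light. Grip the cells by their frosted faces only, never touch the clear windows with the fingers, and leave the other cells and things where they are. Finish while still gripping the blank cell and holding it down: do not let it go.

Things in the scene. Friction and masses are not known exactly. Their poses are not given: they have to be found in the camera images.
- reader: light reader, fixed: grey base 100 x 164 mm, lamp housing (+y) and sensor housing (-y) with tops 46 mm up (lamp fins 47.5), low sloped panel behind (+x). Origin on the counter under the well's middle; y axis = light path. The well between the housings is 33 mm along y, 21 mm along x, open on top; cheeks 41 mm high flank it at x = +-10.5 to 15 mm: keep the fingers above 46 mm
- reader_well (a point): middle of the well's mouth, level with the housings' tops, 46 mm above the counter
- reader_beam (a point): middle of the light path in the well, 32 mm above the counter; a cell's light point must be here for the reading
- reader_seat (a joint): the well's sprung black seat: 0 = up (top 22 mm above the counter), 0.012 m = pressed to the bottom stop (top 10 mm above the counter); grows downward; the spring pushes up with 2 N at the top and 5 N at the bottom and lifts the seat again when let go. It carries a cell's weight without sinking
- rack: beech stand, fixed, 58 x 184 x 26 mm, origin under its centre. Four pockets in a row along its y axis at y = -66, -22, +22, +66 mm, each 21 mm along x by 33 mm along y (rim bevelled 2.5 mm), 14 mm deep (floor 12 mm above the counter). The pocket at y = -22 mm is empty at the start, the others hold cells
- rack_hole1 (a point): middle of the mouth of the empty pocket (the gap in the row), 26 mm above the counter
- sample: sample cell, starts upright in the reader's well on the raised seat (underside 22 mm up). Glass, 16 (x) by 28 (y) by 66 mm high, 65 g, flat stopper 12 x 24 x 6 mm on top. Origin at the centre of its underside, z up. The wide faces, x = +-8 mm, are frosted; the narrow faces, y = +-14 mm, are the clear windows: light goes through along y
- sample_frosted: the two frosted faces of the sample cell (x = +-8 mm, 24 mm wide, full height); same origin and axes as the cell
- sample_windows: the two clear windows of the sample cell (y = +-14 mm, full height); same origin and axes as the cell
- blank: blank cell, starts in one of the row's three taken pockets, upright. Same glass cell, 16 (x) by 28 (y) by 66 mm, 65 g, same axes and origin, but with a round knob stopper 12 mm across and 15 mm high on top
- blank_frosted: the two frosted faces of the blank cell (x = +-8 mm); same origin and axes as the cell
- blank_windows: the two clear windows of the blank cell (y = +-14 mm); same origin and axes as the cell
- blank_light (a point): light point of the blank cell: on its middle line, 22 mm above its underside
- cell_b: another sample cell with a flat stopper in the row; stays where it is
- cell_c: another sample cell with a flat stopper in the row; stays where it is
- clip: black binder clip lying near the reader's front; a bystander
- marker: twin-tip marker lying in front of the wooden stand, 144 x 15 x 15 mm; a bystander
- rubber: small block eraser behind the wooden stand, 43 x 19 x 12 mm; a bystander
- green_bottle: green ink bottle, 35 x 35 x 80 mm, in the far left corner; a bystander
- blue_bottle: blue ink bottle, 35 x 35 x 80 mm, in the far left corner; a bystander

How it is judged:
On the way, in this order (a step that is already met when the one before it is completed fails the run):
1. the sample cell is lifted out of the reader by its frosted faces (height (world z) of sample above 0.035 m and contact force between sample_frosted and the fingers above 2 N and contact force between sample and reader below 0.1 N), for 0.1 s.
2. the sample cell stands released in the gap of the row (horizontal distance between sample and rack_hole1 below 0.006 m and height (world z) of sample below 0.016 m and angle between sample's own z axis and vertical below 0.1 rad and contact force between sample and the fingers below 0.1 N), for 0.2 s.
3. the blank cell is carried by its frosted faces, clear of the stand (height (world z) of blank above 0.035 m and contact force between blank_frosted and the fingers above 2 N and contact force between blank and rack below 0.1 N), for 0.1 s.
At the end, for the whole second after the job is handed in: Blank cell gripped by its frosted faces and held down: seat 9.5 mm or more down, light point within 5 mm of the beam's middle, tilt under 0.1 rad, turned under 0.15 rad, at rest; sample released, upright, fully down in the former gap (6 mm); the other two cells within 8 mm of their places (all of step 2 and value of joint reader_seat above 0.0095 m and distance between blank_light and reader_beam below 0.005 m and angle between blank's own z axis and vertical below 0.1 rad and angle between the y axis of blank and the y axis of reader, either way round below 0.15 rad and contact force between blank_frosted and the fingers above 2 N and contact force between blank and reader above 2 N and linear speed of blank below 0.02 m/s and distance of each of cell_b, cell_c from where it was at the start of the episode below 0.008 m); the arm keeps its last pose, push and grip.
It fails at once if the fingers touch a clear window of the sample or blank cell (contact force between any of sample_windows, blank_windows and the fingers above 0.3 N).
It fails at once if the blank cell is rammed into the reader (over 40 N) (contact force between blank and reader above 40 N).
It fails at once if another cell of the row is pulled out or shifted by over 20 mm (distance of any of cell_b, cell_c from where it was at the start of the episode above 0.02 m).
It fails at once if a bystander is moved by over 30 mm (distance of any of clip, marker, rubber, green_bottle, blue_bottle from where it was at the start of the episode above 0.03 m).
It also fails if it takes over 51 s, if anything falls off the work surface, if the arm or the gripper's body presses on something with over 40 N, if the wrist force passes 120 N, or if a joint passes its speed limit or range.

## Working session

There is one attempt and no reset: what is moved stays moved. The work goes in short steps, Python scripts to look and compute and a shell command to move; the robot and the scene stay as the last step left them, time stands still between calls to the robot, and variables do not carry over. Pictures are saved under pics/ and viewed, at most 10 in all, crops included, and the job is handed in when it is done.

```bash
mkdir -p pics; python3 - <<'E'
from bench import ctrl
import cv2
o=ctrl.get_obs();print(o, ctrl.tip_extent)
for n in("top","scene"):
    cv2.imwrite(f"pics/{n}0.png",ctrl.camera(n)); print(n,ctrl.camera_model(n))
E
```

```text
{'time_s': 0.0, 'q': array([ 1.11069481e+00,  1.81530655e-01,  1.60801425e+00, -4.98412938e-05,
        1.35378797e+00, -2.06293987e-01]), 'dq': array([-7.20447391e-04, -5.38666778e-04,  5.63937284e-04,  8.81256651e-04,
       -5.12283032e-05, -1.04739413e-03]), 'joint_efforts': array([-8.19987181e-04, -4.44901586e+01, -3.51314092e+01, -4.80804629e-04,
        9.36078111e-03,  4.06243521e-05]), 'eef_pos': array([0.14412912, 0.5560902 , 0.24138696]), 'eef_rot': array([-2.61590287e-04,  1.26558027e-01,  9.91958824e-01, -8.30212133e-04]), 'wrist_force': array([-0.45951586, -0.16187471, -0.32678542]), 'torque': array([0.01270893, 0.00584694, 0.02102307]), 'grasp_force': 0.0, 'opening': 0.9970081317563457} 0.011
top {'camera_matrix': array([[528.11923631,   0.        , 317.27824602],
       [  0.        , 528.11923631, 248.65513023],
       [  0.        ,   0.        ,   1.        ]]), 'dist_coeffs': array([-0.03023315,  0.        ,  0.        ,  0.        ,  0.        ]), 'cam_to_world': array([[-0.00149891,  0.99726113, -0.07394583,  0.50377204],
       [-0.99999005, -0.00180549, -0.00407928, -0.14295394],
       [-0.00420162,  0.07393898,  0.99725392,  0.92772892],
       [ 0.        ,  0.        ,  0.        ,  1.        ]])}
scene {'camera_matrix': array([[437.14994469,   0.        , 311.86260349],
       [  0.        , 437.14994469, 237.17423232],
       [  0.        ,   0.        ,   1.        ]]), 'dist_coeffs': array([-0.04664649,  0.        ,  0.        ,  0.        ,  0.        ]), 'cam_to_world': array([[ 7.29994421e-01,  3.26122791e-01, -6.00626399e-01,
        -1.44123307e-02],
       [-6.83453065e-01,  3.48629958e-01, -6.41364998e-01,
        -7.05027105e-01],
       [ 2.32612538e-04,  8.78692823e-01,  4.77387545e-01,
         5.12935725e-01],
       [ 0.00000000e+00,  0.00000000e+00,  0.00000000e+00,
         1.00000000e+00]])}
```

View pics/top0.png

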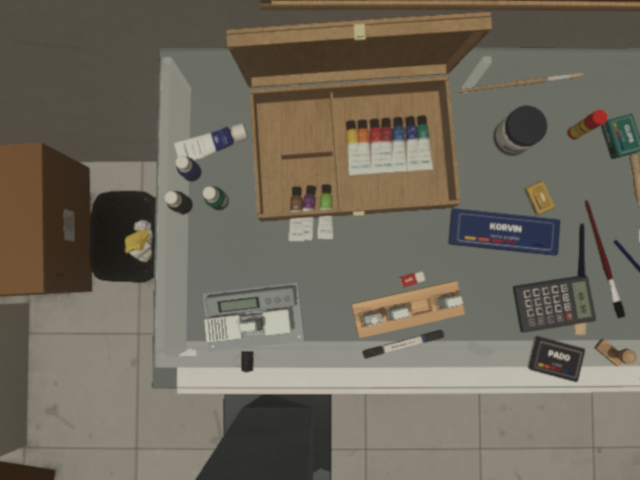

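View pics/scene0.png

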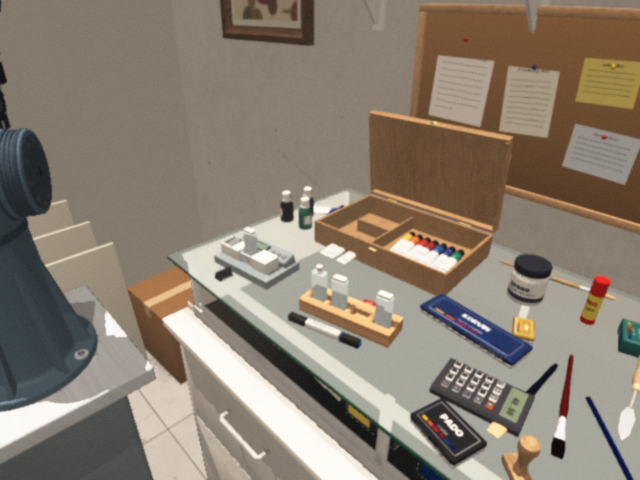

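```bash
cat > h.py <<'E'
from bench import ctrl
import numpy as np, cv2
from scipy.spatial.transform import Rotation as R
def ray(m,uv,z):
    K=np.array(m["camera_matrix"]);d=np.array(m["dist_coeffs"]);T=np.array(m["cam_to_world"])
    p=cv2.undistortPoints(np.array(uv,float).reshape(-1,1,2),K,d).reshape(-1,2)
    v=np.c_[p[:,0],-p[:,1],-np.ones(len(p))]@T[:3,:3].T
    c=T[:3,3]; z=np.broadcast_to(z,len(p))
    return c+v*((z-c[2])/v[:,2])[:,None]
def proj(m,P):
    T=np.array(m["cam_to_world"]);q=(np.array(P,float)-T[:3,3])@T[:3,:3]
    return cv2.projectPoints(q*[1,-1,-1],np.zeros(3),np.zeros(3),np.array(m["camera_matrix"]),np.array(m["dist_coeffs"]))[0].reshape(-1,2)
def rel(P,yaw=None):
    """rotate/shift from present tool frame to P with tool down; yaw = world direction angle of tool y"""
    o=ctrl.get_obs();w,x,y,z=o["eef_rot"];A=R.from_quat([x,y,z,w]);M=A.as_matrix()
    print("t",o["time_s"],"pos",o["eef_pos"].round(4),"tool-y yaw",np.arctan2(M[1,1],M[0,1]).round(4),"z",M[:,2].round(4),"F",o["wrist_force"].round(1),"open",round(o["opening"],3),"grasp",round(o["grasp_force"],1))
    if yaw is not None:
        c,s=np.cos(yaw),np.sin(yaw)
        B=np.array([[s,c,0],[-c,s,0],[0,0,-1]])
        rv=R.from_matrix(M.T@B).as_rotvec(); print("turn deg",np.rad2deg(rv).round(2),"frac",(rv/np.pi).round(4))
        print("shift in final frame mm",(B.T@(P-o["eef_pos"])*1000).round(1))
    print("shift now mm",(M.T@(P-o["eef_pos"])*1000).round(1),"frac",(M.T@(P-o["eef_pos"])/.3).round(4))
E
python3 - <<'E'
import cv2
i=cv2.imread("pics/top0.png")[275:355,190:480]
cv2.imwrite("pics/crop.png",cv2.resize(i,None,fx=2.7,fy=2.7,interpolation=cv2.INTER_CUBIC))
E
```

```text
(no output)
```

View pics/crop.png

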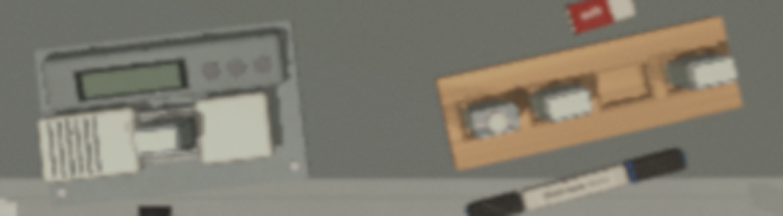

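```bash
python3 - <<'E'
from h import *
m=ctrl.camera_model("top")
f=lambda l,z:ray(m,np.array(l)/2.7+[190-.3,275-.3],z)
r=f([(437,78),(722,17),(742,105),(457,168)],.026)
print(r.round(4)); e=r[0]-r[1]; e2=r[3]-r[2]
print("rack",r.mean(0),np.linalg.norm(e),np.linalg.norm(r[0]-r[3]),[np.arctan2(a[1],a[0]) for a in(e,e2)])
b=f([(132,110),(137,173),(197,97),(203,163)],.046)
a=f([(40,118),(47,180),(268,93),(270,160)],.046)
print(b.round(4),a.round(4))
for p,q in((a[0],a[2]),(a[1],a[3])): d=p-q; print("reader yaw",np.arctan2(d[1],d[0]),np.linalg.norm(d))
print("well",b.mean(0)); print("gap",f([(624,86)],.026),"blank knob",f([(498,120)],.093))
print("stopper sample",f([(160,135)],.094))
h=f([(40,48),(290,22)],.01);d=h[0]-h[1];print(np.linalg.norm(d),np.arctan2(d[1],d[0]))
E
```

```text
[[ 0.4769 -0.1974  0.026 ]
 [ 0.5149 -0.3778  0.026 ]
 [ 0.4595 -0.3893  0.026 ]
 [ 0.4207 -0.2096  0.026 ]]
rack [ 0.46800876 -0.29351164  0.026     ] 0.1843557195041112 0.05751554270317642 [np.float64(1.7781036954143783), np.float64(1.7834505616191083)]
[[ 0.4581 -0.0084  0.046 ]
 [ 0.4197 -0.0118  0.046 ]
 [ 0.4661 -0.0484  0.046 ]
 [ 0.4258 -0.0523  0.046 ]] [[ 0.4532  0.0483  0.046 ]
 [ 0.4154  0.0435  0.046 ]
 [ 0.4685 -0.0922  0.046 ]
 [ 0.4276 -0.0935  0.046 ]]
reader yaw 1.6790349907897477 0.14128234619677862
reader yaw 1.6596687967891512 0.13752848747953791
well [ 0.44240135 -0.03025807  0.046     ]
gap [[ 0.47164966 -0.31507481  0.026     ]] blank knob [[ 0.45452827 -0.22865769  0.093     ]]
stopper sample [[ 0.44615178 -0.03217715  0.094     ]]
0.1616564592630709 1.673174527399396
```

```bash
python3 -m handwheel '[[0,0,0.0475,0,0,0,1],[0,0,0.0475,0,0,0,1],[0,0,0.0475,0,0,0,1],[0,0,0.0475,0,0,0,1],[0,0,0.0475,0,0,0,1],[0,0,0.0475,0,0,0,1],[0,0,0.0475,0,0,0,1],[0,0,0.0475,0,0,0,1]]'
python3 -m handwheel '[[0,0,0,0.14,0.055,0,1],[0,0,0,0.14,0.055,0,1],[0,0,0,0.14,0.055,0,1],[0,0,0,0.14,0.055,0,1],[0,0,0,0.14,0.055,0,1],[0,0,0,0.14,0.055,0,1],[0,0,0,0.14,0.055,0,1],[0,0,0,0.14,0.055,0,1]]'
python3 -c "
from h import *
rel(np.array([.444,-.031,.18]),.101)"
```

```text
time_s: 0.9
eef_pos: [0.1442, 0.5563, 0.2418]
eef_rot: [0.0, 0.665, 0.747, -0.0]
wrist_force: [0.6, -0.0, 0.2]
opening: 1.002
grasp_force: 0.0
time_s: 1.7
eef_pos: [0.2294, 0.8874, 0.2375]
eef_rot: [-0.003, 0.662, 0.749, 0.005]
wrist_force: [31.0, 108.1, 85.8]
opening: 1.0
grasp_force: 0.0
t 1.7 pos [0.2294 0.8874 0.2375] tool-y yaw 0.123 z [ 0.0027  0.0118 -0.9999] F [ 31.  108.1  85.8] open 1.0 grasp 0.0Traceback (most recent call last):
  File "<string>", line 3, in <module>
    rel(np.array([.444,-.031,.18]),.101)
    ~~~^^^^^^^^^^^^^^^^^^^^^^^^^^^^^^^^^
  File "h.py", line 20, in rel
    rv=R.from_matrix(M.T@B).as_rotvec(); print("turn deg",np.rad2deg(rv).round(2),"frac",(rv/np.pi).round(4))
       ~~~~~~~~~~~~~^^^^^^^
  File "scipy/spatial/transform/_rotation.pyx", line 1143, in scipy.spatial.transform._rotation.Rotation.from_matrix
ValueError: Non-positive determinant (left-handed or null coordinate frame) in rotation matrix 0: [[-0.99969281 -0.02200134 -0.01141196]
 [-0.02195565  0.99975048 -0.0041137 ]
 [-0.01149962  0.00386188  0.99992642]].
```

```bash
sed -i 's/\[\[s,c,0\],\[-c,s,0\],\[0,0,-1\]\]/[[-s,c,0],[c,s,0],[0,0,-1]]/' h.py
python3 -m handwheel '[[0,0,0,-0.01,0,0,1],[0,0,0,-0.02,0,0,1],[0,0,0,-0.03,0,0,1],[0,0,0,-0.04,0,0,1],[0,0,0,-0.05,0,0,1],[0,0,0,-0.05,0,0,1],[0,0,0,-0.05,0,0,1],[0,0,0,-0.05,0,0,1]]'
python3 -c "
from h import *
rel(np.array([.444,-.031,.18]),.101);print(ctrl.get_obs()['q'])
cv2.imwrite('pics/s1.png',ctrl.camera('scene'))"
```

```text
time_s: 2.5
eef_pos: [0.2405, 0.797, 0.2399]
eef_rot: [-0.003, 0.662, 0.749, 0.006]
wrist_force: [0.6, 0.4, 0.2]
opening: 1.001
grasp_force: 0.0
t 2.5 pos [0.2405 0.797  0.2399] tool-y yaw 0.1232 z [ 0.004   0.0134 -0.9999] F [0.6 0.4 0.2] open 1.001 grasp 0.0
turn deg [ 0.31 -0.74  1.27] frac [ 0.0017 -0.0041  0.0071]
shift in final frame mm [-844.3  119.    59.9]
shift now mm [-847.4   99.9   49.6] frac [-2.8247  0.3329  0.1654]
[1.13499748 0.76824099 0.79335984 0.00202149 1.56618528 1.01176544]
```

```bash

python3 -m handwheel '[[0.0017,-0.0041,0.0071,0,0,0,1],[0,0,0,-0.08,0.011,0,1],[0,0,0,-0.15,0.021,0,1],[0,0,0,-0.15,0.021,0,1],[0,0,0,-0.15,0.021,0,1],[0,0,0,-0.15,0.021,0,1],[0,0,0,-0.15,0.021,0,1],[0,0,0,-0.15,0.021,0,1]]'
python3 -c "
from h import *
rel(np.array([.444,-.031,.18]),.101)"
```

```text
time_s: 3.35
eef_pos: [0.3115, 0.5084, 0.2399]
eef_rot: [0.0, 0.671, 0.742, -0.0]
wrist_force: [1.3, 0.9, 1.2]
opening: 1.0
grasp_force: 0.0
t 3.35 pos [0.3115 0.5084 0.2399] tool-y yaw 0.1004 z [ 1.0e-04 -1.1e-03 -1.0e+00] F [1.3 0.9 1.2] open 1.0 grasp 0.0
turn deg [ 0.    0.06 -0.03] frac [ 0.      0.0004 -0.0002]
shift in final frame mm [-550.1   77.4   59.9]
shift now mm [-549.9   77.7   60.5] frac [-1.8331  0.2591  0.2016]
```

```bash

python3 -m handwheel '[[0,0,0,-0.15,0.021,0,1],[0,0,0,-0.15,0.021,0,1],[0,0,0,-0.15,0.021,0,1],[0,0,0,-0.15,0.021,0,1],[0,0,0,-0.15,0.021,0,1],[0,0,0,-0.15,0.021,0,1],[0,0,0,-0.15,0.021,0,1],[0,0,0,-0.15,0.021,0,1]]'
python3 -m handwheel '[[0,0,0,-0.15,0.021,0,1],[0,0,0,-0.15,0.021,0,1],[0,0,0,-0.15,0.021,0,1],[0,0,0,-0.1,0.014,0.05,1],[0,0,0,-0.06,0.01,0.05,1],[0,0,0,0,0,0.05,1],[0,0,0,0,0,0.03,1],[0,0,0,0,0,0.0,1]]'
python3 -c "
from h import *
rel(np.array([.444,-.031,.18]),.101)
m=ctrl.camera_model('wrist');print(m)
cv2.imwrite('pics/w1.png',ctrl.camera('wrist'))"
```

```text
time_s: 4.15
eef_pos: [0.3987, 0.1546, 0.2412]
eef_rot: [0.001, 0.671, 0.742, -0.0]
wrist_force: [1.2, -0.1, 0.1]
opening: 1.003
grasp_force: 0.0
time_s: 4.95
eef_pos: [0.4415, -0.0234, 0.1854]
eef_rot: [-0.0, 0.671, 0.742, -0.002]
wrist_force: [-0.3, 0.2, 0.8]
opening: 1.0
grasp_force: 0.0
t 4.95 pos [ 0.4415 -0.0234  0.1854] tool-y yaw 0.1006 z [-0.0028 -0.0016 -1.    ] F [-0.3  0.2  0.8] open 1.0 grasp 0.0
turn deg [-0.17  0.07 -0.02] frac [-0.0009  0.0004 -0.0001]
shift in final frame mm [-7.8  1.8  5.4]
shift now mm [-7.8  1.8  5.4] frac [-0.0261  0.0059  0.0179]
{'camera_matrix': array([[336.41626886,   0.        , 317.08505556],
       [  0.        , 336.41626886, 241.27546052],
       [  0.        ,   0.        ,   1.        ]]), 'dist_coeffs': array([-0.0591941,  0.       ,  0.       ,  0.       ,  0.       ]), 'cam_to_world': array([[ 0.99497134, -0.09561408, -0.02983245,  0.43327789],
       [ 0.10012344,  0.94141865,  0.32203451,  0.05986092],
       [-0.00270621, -0.32340204,  0.94625779,  0.31667114],
       [ 0.        ,  0.        ,  0.        ,  1.        ]])}
```

View pics/w1.png

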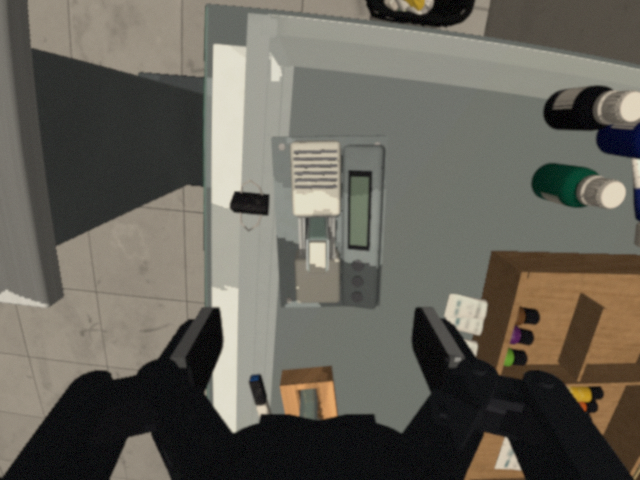

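```bash

python3 - <<'E'
import cv2
i=cv2.imread("pics/w1.png")[130:320,260:400]
cv2.imwrite("pics/crop2.png",cv2.resize(i,None,fx=3,fy=3,interpolation=cv2.INTER_CUBIC))
E
```

```text
(no output)
```

View pics/crop2.png

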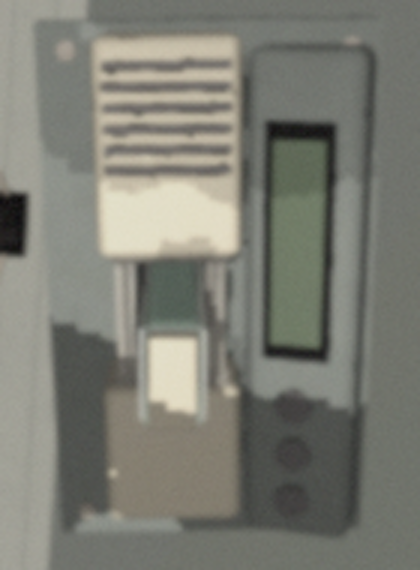

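```bash
python3 - <<'E'
from h import *
m=ctrl.camera_model("wrist")
f=lambda l,z:ray(m,np.array(l)/3+[260-.33,130-.33],z)
yw=lambda a,b:np.arctan2(*(a-b)[1::-1])
s=f([(147,335),(197,335),(197,415),(149,415)],.094);g=f([(138,325),(207,325),(207,423),(138,423)],.088)
print("stopper",s.mean(0),np.linalg.norm(s[0]-s[1]),np.linalg.norm(s[1]-s[2]),yw(s[1],s[2]))
print("glass",g.mean(0),np.linalg.norm(g[0]-g[1]),np.linalg.norm(g[1]-g[2]),yw(g[1],g[2]),yw(g[0],g[3]))
h=f([(93,38),(100,255),(240,40),(240,257),(107,388),(110,518),(238,388),(238,518)],.046);print(h.round(4))
print(yw(h[0],h[5]),yw(h[2],h[7]))
print("mid x",(h[[1,3,4,6]].mean(0)),"gap",np.linalg.norm(h[3]-h[6]),np.linalg.norm(h[1]-h[4]))
E
```

```text
stopper [ 0.44188788 -0.0263293   0.094     ] 0.01169946298870054 0.02034696397709289 1.679724092187836
glass [ 0.44209434 -0.0284608   0.088     ] 0.016523434601603566 0.025581482009919526 1.6829748045216675 1.6605280757263472
[[ 0.4137  0.0464  0.046 ]
 [ 0.4201 -0.0113  0.046 ]
 [ 0.4517  0.0497  0.046 ]
 [ 0.4588 -0.008   0.046 ]
 [ 0.4252 -0.0506  0.046 ]
 [ 0.4295 -0.093   0.046 ]
 [ 0.463  -0.0468  0.046 ]
 [ 0.4682 -0.089   0.046 ]]
1.6834953376036217 1.6887143504039654
mid x [ 0.44176688 -0.02917353  0.046     ] gap 0.039066925459477576 0.03966103977965253
```

```bash

python3 -m handwheel '[[-0.0009,0,-0.002,-0.019,0,0.02,1],[0,0,0,0,0,0.07,1],[0,0,0,0,0,0.08,0.7],[0,0,0,0,0,0.08,0.5],[0,0,0,0,0,0.08,0.5],[0,0,0,0,0,0.05,0.5],[0,0,0,0,0,0.028,0.5],[0,0,0,0,0,0,0.5]]'
python3 -c "
from h import *
rel(np.array([.442,-.029,.063]),.107);print(ctrl.tip_extent)
cv2.imwrite('pics/w2.png',cv2.resize(ctrl.camera('wrist')[180:480,120:520],None,fx=1.9,fy=1.9))"
```

```text
time_s: 5.8
eef_pos: [0.442, -0.0295, 0.0631]
eef_rot: [0.001, 0.668, 0.744, -0.0]
wrist_force: [0.5, -0.4, 0.9]
opening: 0.502
grasp_force: 0.0
t 5.8 pos [ 0.442  -0.0295  0.0631] tool-y yaw 0.1077 z [ 8.0e-04 -1.7e-03 -1.0e+00] F [ 0.5 -0.4  0.9] open 0.502 grasp 0.0
turn deg [0.03 0.1  0.04] frac [0.0002 0.0006 0.0002]
shift in final frame mm [0.5 0.  0.1]
shift now mm [0.5 0.  0.1] frac [0.0015 0.0001 0.0002]
0.011
```

View pics/w2.png

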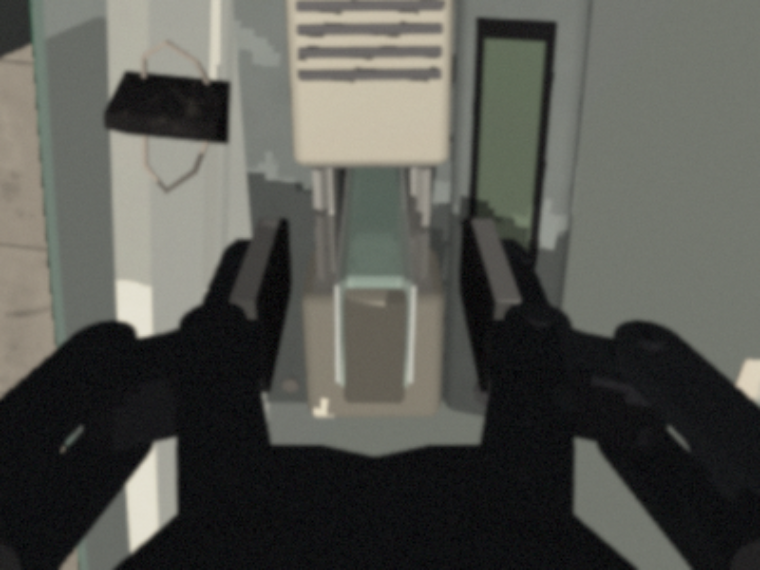

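```bash

python3 -m handwheel '[[0,0,0,0,0,0,0.3],[0,0,0,0,0,0,0.15],[0,0,0,0,0,0,0.0],[0,0,0,0,0,0,0],[0,0,0,0,0,0,0],[0,0,0,0,0,0,0],[0,0,0,0,0,0,0],[0,0,0,0,0,0,0]]'
python3 -m handwheel '[[0,0,0,0,0,-0.01,0],[0,0,0,0,0,-0.03,0],[0,0,0,0,0,-0.05,0],[0,0,0,0,0,-0.06,0],[0,0,0,0,0,-0.07,0],[0,0,0,0,0,-0.07,0],[0,0,0,0,0,-0.04,0],[0,0,0,0,0,0,0]]'
python3 -c "
from h import *
rel(np.array([.4726,-.315,.16]),.21)"
```

```text
time_s: 6.65
eef_pos: [0.4424, -0.0297, 0.0636]
eef_rot: [0.001, 0.668, 0.744, -0.0]
wrist_force: [0.2, -1.3, 2.4]
opening: 0.182
grasp_force: 59.4
time_s: 7.45
eef_pos: [0.4431, -0.0297, 0.1643]
eef_rot: [0.003, 0.668, 0.744, 0.001]
wrist_force: [0.1, -0.3, -0.8]
opening: 0.178
grasp_force: 59.4
t 7.45 pos [ 0.4431 -0.0297  0.1643] tool-y yaw 0.1073 z [ 0.0051 -0.0032 -1.    ] F [ 0.1 -0.3 -0.8] open 0.178 grasp 59.4
turn deg [ 0.26  0.22 -5.88] frac [ 0.0014  0.0012 -0.0327]
shift in final frame mm [-285.2  -30.6    4.3]
shift now mm [-286.8   -1.2    5.4] frac [-0.9559 -0.0042  0.018 ]
```

```bash

python3 -m handwheel '[[0.0014,0.0012,-0.0327,0,0,0,0],[0,0,0,-0.1,-0.011,0,0],[0,0,0,-0.15,-0.016,0,0],[0,0,0,-0.15,-0.016,0,0],[0,0,0,-0.15,-0.016,0,0],[0,0,0,-0.15,-0.016,0,0],[0,0,0,-0.06,-0.006,0,0],[0,0,0,0,0,0,0]]'
python3 -c "
from h import *
rel(np.array([.4726,-.315,.16]),.21)
m=ctrl.camera_model('wrist')
cv2.imwrite('pics/w3.png',ctrl.camera('wrist'))"
```

```text
time_s: 8.25
eef_pos: [0.4652, -0.2594, 0.1611]
eef_rot: [-0.002, 0.63, 0.776, -0.001]
wrist_force: [-0.0, 0.6, -1.2]
opening: 0.179
grasp_force: 59.3
t 8.25 pos [ 0.4652 -0.2594  0.1611] tool-y yaw 0.2067 z [-0.0044  0.0019 -1.    ] F [-0.   0.6 -1.2] open 0.179 grasp 59.3
turn deg [-0.22 -0.16 -0.19] frac [-0.0012 -0.0009 -0.0011]
shift in final frame mm [-55.9  -4.4   1.1]
shift now mm [-56.   -4.2   0.9] frac [-0.1865 -0.0141  0.003 ]
```

View pics/w3.png

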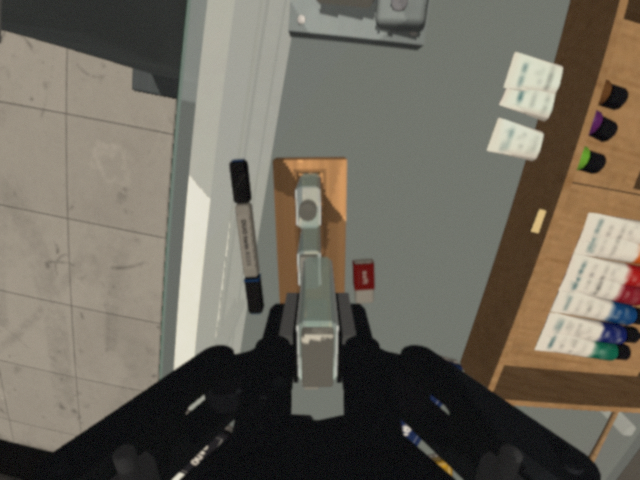

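```bash
python3 - <<'E'
from h import *
m=ctrl.camera_model("wrist")
p=ray(m,[(273,158),(347,158),(279,290),(346,290)],.026);print(p.round(4))
yw=lambda a,b:np.arctan2(*(a-b)[1::-1])
print(yw(p[0],p[2]),yw(p[1],p[3]),np.linalg.norm(p[0]-p[1]))
e=(p[0]+p[1])/2; y=yw(p[0]+p[1],p[2]+p[3]); 
d=p[1]-p[0]; y2=np.arctan2(d[1],d[0])+np.pi/2
for a in(y,y2,1.781):
    u=np.array([np.cos(a),np.sin(a)]); print(a,"centre",e[:2]-.092*u,"gap",e[:2]-.114*u,"blank",e[:2]-.026*u)
print("knob",ray(m,[(308,209)],.093), "second cell top", ray(m,[(311,268)],.078))
print(proj(m,[[.4726,-.315,.026],[.4542,-.229,.093]]))
# held cell top outline: expected stopper corners at TCP
o=ctrl.get_obs();w,x,yy,z=o["eef_rot"];M=R.from_quat([x,yy,z,w]).as_matrix()
c=[o["eef_pos"]+M@np.array([a,b,-(.066-.0416)]) for a in(.014,-.014) for b in(-.008,.008)]
print("held glass top corners expected",proj(m,c).round(0).tolist())
E
```

```text
[[ 0.4183 -0.2044  0.026 ]
 [ 0.4744 -0.1926  0.026 ]
 [ 0.4423 -0.3153  0.026 ]
 [ 0.5    -0.303   0.026 ]]
1.7840202437293953 1.7984624704061063 0.05737127946686653
1.7912372819726126 centre [ 0.46644579 -0.28826292] gap [ 0.47125631 -0.30973054] blank [ 0.45201424 -0.22386004]
1.7780905636529418 centre [ 0.46526386 -0.28851962] gap [ 0.46979174 -0.31004863] blank [ 0.45168021 -0.22393259]
1.781 centre [ 0.46552571 -0.28846415] gap [ 0.47011621 -0.30997989] blank [ 0.45175421 -0.22391691]
knob [[ 0.45172223 -0.22283727  0.093     ]] second cell top [[ 0.46225716 -0.26681102  0.078     ]]
[[312.77592982 296.18966039]
 [309.97223321 219.43503505]]
held glass top corners expected [[296.0, 326.0], [339.0, 326.0], [297.0, 386.0], [338.0, 386.0]]
```

```bash
python3 - <<'E'
from h import *
rel(np.array([.4726,-.315,.16]),.21)
m=ctrl.camera_model("wrist"); im=ctrl.camera("wrist"); cv2.imwrite("pics/w4.png",im)
old=cv2.imread("pics/w3.png")
print("shift",cv2.phaseCorrelate(np.float32(cv2.cvtColor(old[0:330,180:380],6)),np.float32(cv2.cvtColor(im[0:330,180:380],6))))
hold=im
for n,I,mm,roi in(("wrist",im,m,(230,380,120,300)),("top",cv2.imread("pics/top0.png"),ctrl.camera_model("top"),(340,480,270,350))):
    hsv=cv2.cvtColor(I,cv2.COLOR_BGR2HSV)
    mask=cv2.inRange(hsv,(6,70,60),(25,255,255));z=np.zeros_like(mask);a,b,c,d=roi;z[c:d,a:b]=mask[c:d,a:b]
    z=cv2.morphologyEx(z,cv2.MORPH_OPEN,np.ones((3,3)))
    ct=max(cv2.findContours(z,0,2)[0],key=cv2.contourArea); h=cv2.approxPolyDP(cv2.convexHull(ct),4,True).reshape(-1,2)
    print(n,h.tolist()); print(ray(mm,h,.026).round(4).tolist())
E
```

```text
t 8.3 pos [ 0.4651 -0.2574  0.1609] tool-y yaw 0.208 z [-0.0049  0.0031 -1.    ] F [-0.2  0.7 -0.2] open 0.18 grasp 59.3
turn deg [-0.24 -0.23 -0.12] frac [-0.0013 -0.0013 -0.0006]
shift in final frame mm [-57.9  -4.6   0.9]
shift now mm [-57.9  -4.5   0.7] frac [-0.193  -0.015   0.0023]
shift ((-0.11394627141307012, 0.7614757456926782), 0.5054706524742975)
wrist [[344, 160], [343, 292], [279, 299], [273, 163]]
[[0.4725, -0.1946, 0.026], [0.4978, -0.3054, 0.026], [0.4438, -0.324, 0.026], [0.4189, -0.2082, 0.026]]
top [[457, 282], [463, 314], [358, 336], [351, 304]]
[[0.5132, -0.3776, 0.026], [0.4588, -0.3867, 0.026], [0.4223, -0.208, 0.026], [0.4762, -0.1964, 0.026]]
```

```bash

python3 -m handwheel '[[-0.0013,-0.0013,-0.0006,-0.04,-0.004,0,0],[0,0,0,-0.06,-0.006,0,0],[0,0,0,-0.055,-0.006,0.01,0],[0,0,0,-0.032,-0.003,0.02,0],[0,0,0,0,0,0.023,0],[0,0,0,0,0,0,0],[0,0,0,0,0,0,0],[0,0,0,0,0,0,0]]'
python3 - <<'E'
from h import *
rel(np.array([.4712,-.3135,.145]),.21)
m=ctrl.camera_model("wrist");print(m['cam_to_world'].tolist())
im=ctrl.camera('wrist');cv2.imwrite("pics/w5full.png",im)
cv2.imwrite('pics/w5.png',cv2.resize(im[60:400,220:400],None,fx=1.75,fy=1.75,interpolation=cv2.INTER_CUBIC))
E
```

```text
time_s: 9.15
eef_pos: [0.4721, -0.3131, 0.1464]
eef_rot: [0.001, 0.628, 0.778, -0.0]
wrist_force: [-0.7, -0.2, -0.2]
opening: 0.179
grasp_force: 59.3
t 9.15 pos [ 0.4721 -0.3131  0.1464] tool-y yaw 0.2122 z [ 0.0016 -0.0019 -1.    ] F [-0.7 -0.2 -0.2] open 0.179 grasp 59.3
turn deg [0.07 0.13 0.13] frac [0.0004 0.0007 0.0007]
shift in final frame mm [-0.2 -0.9  1.4]
shift now mm [-0.2 -0.9  1.4] frac [-0.0007 -0.0031  0.0047]
[[0.9776339549452788, -0.198473305791669, -0.06957152453537908, 0.45413181725857565], [0.21030838167373436, 0.9249224299837374, 0.31668420091749216, -0.23123587285483665], [0.001494903282848242, -0.3242327025472636, 0.9459761729890822, 0.27763718363981493], [0.0, 0.0, 0.0, 1.0]]
```

View pics/w5.png

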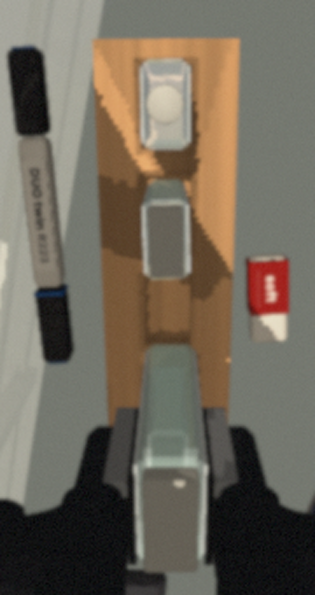

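```bash
python3 - <<'E'
from h import *
m=ctrl.camera_model("wrist");o=ctrl.get_obs();w,x,yy,z=o["eef_rot"];M=R.from_quat([x,yy,z,w]).as_matrix();p0=o["eef_pos"];print(p0)
f=lambda l,z:((ray(m,np.array(l)/1.75+[219.8,59.8],z)-p0)@M*1000).round(1)[:,:2].tolist()
print("tool frame mm: rack end corners",f([(94,39),(240,39)],.026),"lower edges",f([(109,420),(228,420)],.026))
print("knob",f([(165,105)],.093),"cell2 glass top",f([(143,228),(189,228),(189,279),(144,279)],.078))
print("blank glass top",f([(140,62),(190,62),(192,150),(140,150)],.078))
print("gap pocket",f([(147,282),(190,282),(190,335),(147,335)],.026))
h=p0[2]-.0416+.066
print("held glass top",f([(136,465),(206,465),(203,570),(139,570)],h),"held bottom far",f([(147,346),(195,346)],p0[2]-.0416))
E
```

```text
[ 0.47219494 -0.31320588  0.14662742]
tool frame mm: rack end corners [[113.8, -30.1], [113.8, 27.4]] lower edges [[-54.4, -29.7], [-54.5, 27.7]]
knob [[87.4, -1.7]] cell2 glass top [[47.8, -9.4], [47.8, 6.3], [29.8, 6.5], [29.8, -9.3]]
blank glass top [[100.7, -9.6], [100.7, 6.1], [73.6, 7.0], [73.7, -10.0]]
gap pocket [[14.4, -10.4], [14.4, 8.6], [-10.7, 8.9], [-10.6, -10.7]]
held glass top [[14.3, -7.4], [14.3, 7.4], [-13.7, 7.3], [-13.6, -7.3]] held bottom far [[15.2, -7.5], [15.2, 7.7]]
```

```bash

python3 -m handwheel '[[0,0,0,-0.001,-0.004,0.01,0],[0,0,0,0,0,0.04,0],[0,0,0,0,0,0.05,0],[0,0,0,0,0,0.05,0],[0,0,0,0,0,0.04,0],[0,0,0,0,0,0.035,0],[0,0,0,0,0,0.02,0],[0,0,0,0,0,0,0]]'
python3 -m handwheel '[[0,0,0,0,0,0.02,0],[0,0,0,0,0,0.02,0],[0,0,0,0,0,0.01,0],[0,0,0,0,0,0.005,0],[0,0,0,0,0,0.003,0],[0,0,0,0,0,0,0],[0,0,0,0,0,0,0],[0,0,0,0,0,0,0]]'

```

```text
time_s: 10.0
eef_pos: [0.4706, -0.3138, 0.0717]
eef_rot: [0.0, 0.628, 0.778, -0.0]
wrist_force: [-0.3, 0.8, 0.9]
opening: 0.178
grasp_force: 59.3
time_s: 10.8
eef_pos: [0.4712, -0.3144, 0.0557]
eef_rot: [0.002, 0.628, 0.778, -0.0]
wrist_force: [-0.7, -0.6, -0.4]
opening: 0.181
grasp_force: 59.3
```

```bash

python3 -m handwheel '[[0,0,0,0,0,0.004,0],[0,0,0,0,0,0,0],[0,0,0,0,0,0,0.3],[0,0,0,0,0,0,0.5],[0,0,0,0,0,0,0.5],[0,0,0,0,0,0,0.5],[0,0,0,0,0,0,0.5],[0,0,0,0,0,0,0.5]]'
python3 -m handwheel '[[0,0,0,0,0,-0.03,0.5],[0,0,0,0,0,-0.06,0.5],[0,0,0,0,0,-0.06,0.5],[0,0,0,0,0,-0.06,0.5],[0,0,0,0,0,-0.06,0.5],[0,0,0,0,0,-0.04,0.5],[0,0,0,0,0,0,0.5],[0,0,0,0,0,0,0.5]]'
python3 - <<'E'
from h import *
rel(np.array([.4533,-.2275,.145]),.2122)
m=ctrl.camera_model("wrist");print(m['cam_to_world'].tolist())
im=ctrl.camera('wrist');cv2.imwrite("pics/w6full.png",im)
cv2.imwrite('pics/w6.png',cv2.resize(im[60:440,220:400],None,fx=1.5,fy=1.5,interpolation=cv2.INTER_CUBIC))
E
```

```text
time_s: 11.6
eef_pos: [0.4711, -0.3143, 0.0543]
eef_rot: [0.001, 0.628, 0.778, -0.0]
wrist_force: [0.3, -0.6, -0.3]
opening: 0.502
grasp_force: 0.0
time_s: 12.4
eef_pos: [0.4709, -0.314, 0.1472]
eef_rot: [0.001, 0.628, 0.778, -0.0]
wrist_force: [-0.1, 0.1, -0.2]
opening: 0.502
grasp_force: 0.0
t 12.4 pos [ 0.4709 -0.314   0.1472] tool-y yaw 0.2119 z [ 0.0018 -0.0022 -1.    ] F [-0.1  0.1 -0.2] open 0.502 grasp 0.0
turn deg [ 0.07  0.14 -0.02] frac [ 0.0004  0.0008 -0.0001]
shift in final frame mm [88.2  1.1  2.2]
shift now mm [88.3  1.   2. ] frac [0.2942 0.0034 0.0067]
[[0.9777312009432216, -0.1979820599658094, -0.06960461646915318, 0.45292534694484116], [0.2098549513637349, 0.9249074476015551, 0.31702856773372773, -0.23212059910382632], [0.001611859251836058, -0.32457559566743305, 0.9458583850698161, 0.2784329414998009], [0.0, 0.0, 0.0, 1.0]]
```

View pics/w6.png

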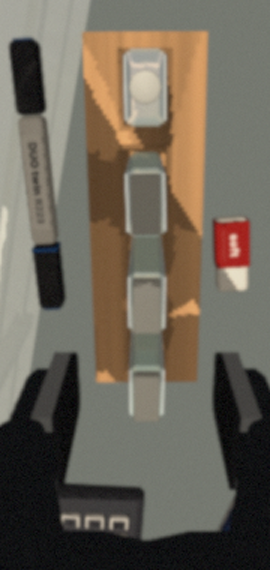

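```bash
python3 - <<'E'
from h import *
m=ctrl.camera_model("wrist");o=ctrl.get_obs();w,x,yy,z=o["eef_rot"];M=R.from_quat([x,yy,z,w]).as_matrix();p0=o["eef_pos"];print(p0)
f=lambda l,z:((ray(m,np.array(l)/1.5+[219.8,59.8],z)-p0)@M*1000).round(1)[:,:2].tolist()
print("rack end",f([(84,31),(209,31)],.026),"knob",f([(146,88)],.093),"blank glass",f([(124,49),(166,49),(168,125),(124,125)],.078))
print("sample glass",f([(127,275),(165,275),(164,332),(128,332)],.078))
E
```

```text
[ 0.47054356 -0.31369973  0.14658381]
rack end [[114.8, -28.5], [114.8, 28.9]] knob [[88.0, -0.1]] blank glass [[102.1, -8.1], [102.1, 7.3], [74.9, 8.4], [74.9, -8.5]]
sample glass [[14.2, -8.0], [14.2, 7.9], [-12.2, 7.8], [-12.1, -7.9]]
```

```bash

python3 -m handwheel '[[0,0,0,0.03,0,0,0.5],[0.0004,0.0008,0,0.06,0,0,0.5],[0,0,0,0.08,0,0,0.5],[0,0,0,0.07,0,0,0.5],[0,0,0,0.04,0,0,0.5],[0,0,0,0.014,0,0.01,0.5],[0,0,0,0,0,0.02,0.5],[0,0,0,0,0,0.02,0.5]]'
python3 -c "
from h import *
rel(np.array([.47054-.2103*.0883,-.3137+.9776*.0883,.0625]),.2122)"
```

```text
time_s: 13.25
eef_pos: [0.4526, -0.2284, 0.1318]
eef_rot: [0.0, 0.628, 0.778, -0.0]
wrist_force: [-0.5, -0.5, -0.8]
opening: 0.501
grasp_force: 0.0
t 13.25 pos [ 0.4526 -0.2284  0.1318] tool-y yaw 0.2116 z [ 2.e-04 -4.e-04 -1.e+00] F [-0.5 -0.5 -0.8] open 0.501 grasp 0.0
turn deg [ 0.01  0.02 -0.03] frac [ 0.      0.0001 -0.0002]
shift in final frame mm [ 1.2 -0.4 69.3]
shift now mm [ 1.2 -0.4 69.3] frac [ 0.004  -0.0013  0.2309]
```

```bash

python3 -m handwheel '[[0,0,0,0.004,-0.001,0.03,0.5],[0,0,0,0,0,0.06,0.5],[0,0,0,0,0,0.06,0.5],[0,0,0,0,0,0.05,0.5],[0,0,0,0,0,0.031,0.5],[0,0,0,0,0,0,0.5],[0,0,0,0,0,0,0.5],[0,0,0,0,0,0,0.5]]'
python3 -c "
from h import *
rel(np.array([.45197,-.2274,.0625]),.2122)
cv2.imwrite('pics/w7.png',cv2.resize(ctrl.camera('wrist')[180:480,120:520],None,fx=1.9,fy=1.9))"
```

```text
time_s: 14.05
eef_pos: [0.4524, -0.2273, 0.0637]
eef_rot: [0.001, 0.628, 0.778, -0.0]
wrist_force: [0.2, 0.1, -0.3]
opening: 0.503
grasp_force: 0.0
t 14.05 pos [ 0.4524 -0.2273  0.0637] tool-y yaw 0.2116 z [ 1.1e-03 -9.0e-04 -1.0e+00] F [ 0.2  0.1 -0.3] open 0.503 grasp 0.0
turn deg [ 0.05  0.06 -0.03] frac [ 0.0003  0.0004 -0.0002]
shift in final frame mm [ 0.  -0.4  1.2]
shift now mm [ 0.  -0.4  1.2] frac [ 0.     -0.0014  0.0039]
```

```bash

python3 -m handwheel '[[0,0,0,0,0,0,0.3],[0,0,0,0,0,0,0.15],[0,0,0,0,0,0,0],[0,0,0,0,0,0,0],[0,0,0,0,0,0,0],[0,0,0,0,0,0,0],[0,0,0,0,0,0,0],[0,0,0,0,0,0,0]]'
python3 -m handwheel '[[0,0,0,0,0,-0.01,0],[0,0,0,0,0,-0.03,0],[0,0,0,0,0,-0.05,0],[0,0,0,0,0,-0.06,0],[0,0,0,0,0,-0.07,0],[0,0,0,0,0,-0.06,0],[0,0,0,0,0,-0.04,0],[0,0,0,0,0,0,0]]'
python3 -c "
from h import *
rel(np.array([.4426,-.0294,.165]),.108)"
```

```text
time_s: 14.9
eef_pos: [0.4523, -0.2271, 0.0636]
eef_rot: [0.001, 0.628, 0.778, 0.0]
wrist_force: [0.2, 0.3, 5.9]
opening: 0.173
grasp_force: 59.2
time_s: 15.7
eef_pos: [0.4528, -0.2275, 0.1609]
eef_rot: [0.002, 0.628, 0.778, -0.0]
wrist_force: [-0.3, -0.0, 0.2]
opening: 0.18
grasp_force: 58.5
t 15.7 pos [ 0.4528 -0.2275  0.1609] tool-y yaw 0.2119 z [ 0.0027 -0.0022 -1.    ] F [-0.3 -0.   0.2] open 0.18 grasp 58.5
turn deg [0.13 0.15 5.95] frac [0.0007 0.0008 0.0331]
shift in final frame mm [198.   11.2  -4.1]
shift now mm [195.8  31.7  -4.5] frac [ 0.6526  0.1057 -0.0152]
```

```bash

python3 -m handwheel '[[0.0007,0.0008,0.0331,0,0,0,0],[0,0,0,0.08,0.005,0,0],[0,0,0,0.14,0.008,0,0],[0,0,0,0.15,0.008,0,0],[0,0,0,0.14,0.008,0,0],[0,0,0,0.1,0.006,0,0],[0,0,0,0.05,0.003,0,0],[0,0,0,0,0,0,0]]'
python3 -m handwheel '[[0,0,0,0,0,0.02,0],[0,0,0,0,0,0.04,0],[0,0,0,0,0,0.02,0],[0,0,0,0,0,0,0],[0,0,0,0,0,0,0],[0,0,0,0,0,0,0],[0,0,0,0,0,0,0],[0,0,0,0,0,0,0]]'
python3 - <<'E'
from h import *
rel(np.array([.4426,-.0294,.165]),.108)
m=ctrl.camera_model("wrist");print(m['cam_to_world'].tolist())
im=ctrl.camera('wrist');cv2.imwrite("pics/w8full.png",im)
cv2.imwrite('pics/w8.png',cv2.resize(im[150:430,220:430],None,fx=2.1,fy=2.1,interpolation=cv2.INTER_CUBIC))
E
```

```text
time_s: 16.5
eef_pos: [0.4408, -0.0266, 0.1584]
eef_rot: [-0.003, 0.667, 0.745, -0.0]
wrist_force: [-0.9, 0.1, -0.7]
opening: 0.175
grasp_force: 58.5
time_s: 17.3
eef_pos: [0.4421, -0.0287, 0.1357]
eef_rot: [-0.001, 0.668, 0.744, 0.0]
wrist_force: [0.5, 0.2, 0.0]
opening: 0.176
grasp_force: 58.5
t 17.3 pos [ 0.4421 -0.0287  0.1357] tool-y yaw 0.1078 z [-0.0019  0.002  -1.    ] F [0.5 0.2 0. ] open 0.176 grasp 58.5
turn deg [-0.1  -0.12 -0.01] frac [-0.0005 -0.0007 -0.0001]
shift in final frame mm [ -0.7   0.5 -29.3]
shift now mm [ -0.7   0.4 -29.3] frac [-0.0022  0.0014 -0.0976]
[[0.9942336070602692, -0.10208084830744017, -0.032848668173279694, 0.4331802074881701], [0.10722447172272769, 0.9418695185473314, 0.31840967745217597, 0.05399316732444292], [-0.00156437070632856, -0.3200957832278491, 0.9473838938382061, 0.267320332101909], [0.0, 0.0, 0.0, 1.0]]
```

View pics/w8.png

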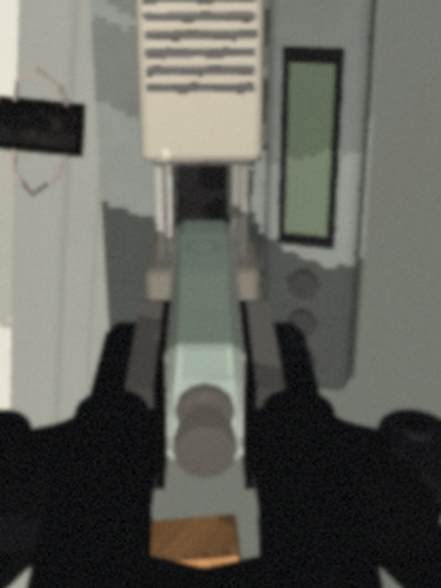

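```bash
python3 - <<'E'
from h import *
m=ctrl.camera_model("wrist");o=ctrl.get_obs();w,x,yy,z=o["eef_rot"];M=R.from_quat([x,yy,z,w]).as_matrix();p0=o["eef_pos"];print(p0)
f=lambda l,z:((ray(m,np.array(l)/2.1+[219.8,149.8],z)-p0)@M*1000).round(1)[:,:2].tolist()
print("lamp",f([(143,160),(262,160)],.046),"sensor",f([(147,268),(258,268)],.046))
print("cheeks",f([(155,200),(173,200),(231,200),(248,200)],.041),"lamp far",f([(140,0),(265,0)],.046))
u=p0[2]-.0517
print("held bottom",f([(180,220),(231,220)],u),"held top",f([(165,345),(243,345),(241,460),(167,460)],u+.066),"knob",f([(204,445)],u+.081))
E
```

```text
[ 0.4420158  -0.02869693  0.13569774]
lamp [[19.3, -20.1], [19.3, 18.7]] sensor [[-19.3, -19.8], [-19.3, 18.3]]
cheeks [[3.7, -16.9], [3.7, -10.8], [3.7, 8.9], [3.7, 14.7]] lamp far [[69.9, -19.7], [69.9, 18.3]]
held bottom [[13.0, -6.9], [13.0, 7.3]] held top [[13.0, -7.6], [13.0, 7.2], [-13.8, 7.3], [-13.8, -7.7]] knob [[1.9, -0.2]]
```

```bash

python3 -m handwheel '[[-0.0005,-0.0007,0,0.0005,-0.0023,0.01,0],[0,0,0,0,0,0.03,0],[0,0,0,0,0,0.04,0],[0,0,0,0,0,0.03,0],[0,0,0,0,0,0.02,0],[0,0,0,0,0,0.02,0],[0,0,0,0,0,0.02,0],[0,0,0,0,0,0.015,0]]'
python3 -m handwheel '[[0,0,0,0,0,0.007,0],[0,0,0,0,0,0,0],[0,0,0,0,0,0,0],[0,0,0,0,0,0,0],[0,0,0,0,0,0,0],[0,0,0,0,0,0,0],[0,0,0,0,0,0,0],[0,0,0,0,0,0,0]]'
```

```text
time_s: 18.15
eef_pos: [0.441, -0.0285, 0.0794]
eef_rot: [-0.0, 0.668, 0.744, -0.0]
wrist_force: [-0.5, -0.1, 0.1]
opening: 0.174
grasp_force: 58.5
time_s: 18.95
eef_pos: [0.4411, -0.0286, 0.0779]
eef_rot: [-0.0, 0.668, 0.744, -0.0]
wrist_force: [0.2, 0.3, 0.0]
opening: 0.177
grasp_force: 58.5
```

```bash

python3 -m handwheel '[[0,0,0,0,0,0.01,0],[0,0,0,0,0,0.01,0],[0,0,0,0,0,0.01,0],[0,0,0,0,0,0.01,0],[0,0,0,0,0,0,0],[0,0,0,0,0,0,0],[0,0,0,0,0,0,0],[0,0,0,0,0,0,0]]'
```

```text
time_s: 19.75
eef_pos: [0.4412, -0.0286, 0.066]
eef_rot: [-0.0, 0.668, 0.744, -0.0]
wrist_force: [0.8, 0.2, 3.1]
opening: 0.172
grasp_force: 58.9
```

```bash

python3 -m handwheel '[[0,0,0,0,0,0.004,0],[0,0,0,0,0,0.004,0],[0,0,0,0,0,0.003,0],[0,0,0,0,0,0.002,0],[0,0,0,0,0,0,0],[0,0,0,0,0,0,0],[0,0,0,0,0,0,0],[0,0,0,0,0,0,0]]'
```

```text
time_s: 20.55
eef_pos: [0.4412, -0.0286, 0.062]
eef_rot: [-0.0, 0.668, 0.744, -0.0]
wrist_force: [1.1, -0.0, 4.2]
opening: 0.174
grasp_force: 59.1
```

```bash

python3 -m handwheel '[[0,0,0,0,0,0.002,0],[0,0,0,0,0,0.002,0],[0,0,0,0,0,0,0],[0,0,0,0,0,0,0],[0,0,0,0,0,0,0],[0,0,0,0,0,0,0],[0,0,0,0,0,0,0],[0,0,0,0,0,0,0]]'
```

```text
time_s: 21.35
eef_pos: [0.4413, -0.0286, 0.0615]
eef_rot: [-0.0, 0.668, 0.744, -0.0]
wrist_force: [-1.8, 0.8, 13.3]
opening: 0.175
grasp_force: 60.5
```

```bash
python3 -c "
from bench import ctrl
print(ctrl.hand_in())"
```

```text
the job is handed in; nothing more can be done
None
```

The job is handed in: the sample cell stands released in the rack gap, and the blank is still gripped and held down in the reader well. At 13 N the seat appears to be on its bottom stop; I saw no verdict. One wrong-way move early on spiked the wrist force to 108 N (limit 120 N), and I backed it off.

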